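# Pin the retaining bar of a tube rack with its thumbscrew

## Task

Lock the retaining bar in front of the tube rack: take the thumbscrew from its parking stand, put it through the hole in the bar's wide end, find by feel the hidden hole in the block beneath by swinging the bar with the screw towards the robot, and push the screw through both until its collar is flat on the bar. It is a smooth push-in screw that is not turned: press and slide it gently, never with more than 30 newtons, let go of it, and do not disturb the timer, the blood tube, the tape roll or the marker.

Things in the scene. Friction and masses are not known exactly. Their poses are not given: they have to be found in the camera images.
- fixture: aluminium fixture fixed to the worktop: base plate 190 x 350 x 6 mm carrying a tube rack (x 44 to 100, y -55 to 115 mm, top 114 mm over the worktop), a pivot post and, before the rack on its -x side, the swing bar. Origin on the worktop, z up, -x roughly towards the robot.
- pivot (a point): the bar's pivot axis, at (0, 120 mm) of the fixture, 44 mm over the worktop. From it the flat bar, 24 mm wide, runs towards the fixture's -y and ends in a rectangular paddle, 106 mm along x by 50 mm; underside 36 mm, top 44 mm over the worktop.
- block_mid (a point): nominal middle of the flat top (34 mm over the worktop, 2 mm under the bar) of a block beneath the paddle, at (0, -140 mm) of the fixture; 46 mm wide along y, its top clear from x -45 to +40 mm between two housings. Pressed down it yields on rubber, 4 mm at 20 N, then is rigid; sideways it is rigid. Its one 14 mm through hole, chamfer 1 mm, is at this y but at an unmeasured x, -20 to +9 mm from here, at first hidden.
- bar_hole (a point): centre of the hole in the bar's paddle, at the bar's top surface (44 mm over the worktop), 260 mm from the pivot; 14 mm through hole with 1 mm chamfer in 8 mm plate. It moves with the bar.
- bar (a joint): angle of the bar about the pivot's vertical axis, rad; 0: along the fixture's -y; positive: paddle swings to the fixture's +x. Starts at 0.06 to 0.085, so the block's hole lies 6 to 43 mm from the bar's hole, always towards -x (the robot). Stops at +-0.12. Stiff by about 0.8 N at the paddle; stays where it is left.
- thumbscrew: steel thumbscrew, about 70 g, upright in the stand. Origin: centre of the collar's underside; z up its axis. Collar 22 mm across, z 0 to 4 mm; above it a flat wing to pinch, 28 mm wide along x, 9 thick along y, z 4 to 36 mm. Shank 12 mm across down to z -27, then a taper to a 9 mm flat tip at -30. Any yaw fits. Contact force with the fixture (bar and block too) never over 30 N.
- screw_tip (a point): centre of the screw's lower tip, 30 mm below the collar's underside
- stand: aluminium parking stand fixed to the worktop, 50 x 50 x 36 mm block on a thin 70 mm flange, with a through hole of 14 mm in which the screw stands, collar on the top. Origin at the centre of its underside.
- timer: white kitchen-style timer 64 x 64 x 20 mm lying in front of the fixture; bystander
- tube_lying: capped blood tube, 90 mm long, 15 mm thick, lying in front of the fixture; bystander
- tape_roll: roll of paper tape, 72 mm diameter, 19 mm high, lying behind the stand; bystander
- marker_black: marker pen with black cap, 135 mm long, lying at the left front; bystander

How it is judged:
At the end, for the whole second after the job is handed in: the thumbscrew stands released and at rest, upright within 0.08 rad, the centre of its collar's underside within 3.5 mm of the centre of the bar's hole at the bar's top (so that its shank is through the bar and down in the block) (distance between thumbscrew and bar_hole below 0.0035 m and angle between thumbscrew's own z axis and vertical below 0.08 rad and linear speed of thumbscrew below 0.02 m/s and contact force between the fingers and thumbscrew below 0.1 N); the robot touches nothing.
It fails at once if the thumbscrew is forced against the fixture with more than 30 N (contact force between thumbscrew and fixture above 30 N).
It fails at once if the timer, blood tube, tape roll or marker is moved more than 20 mm (distance of any of timer, tube_lying, tape_roll, marker_black from where it was at the start of the episode above 0.02 m).
It also fails if it takes over 64 s, if anything falls off the work surface, if the arm or the gripper's body presses on something with over 40 N, if the wrist force passes 120 N, or if a joint passes its speed limit or range.

## Robot

A 6-joint arm with a two-finger parallel gripper is mounted at the origin on a cart in front of the work surface, level with it; the furniture and walls round the work are solid. World frame = base frame: x ahead of the robot, y to its left, z up, the work surface at z = 0. Lengths are in m, angles in rad, forces in N, time in s.
With the tool pointing down it reaches from about 0.375 to 0.925 m from the base axis. Payload 5.7 kg.
Tool frame: the origin (TCP) lies at the very end of the fingers, on their centre line; the grasp point (between the pads) lies 19 mm behind it (env.tcp_to_grasp is the distance from the TCP to the grasp point, in m); z points along the fingers, y is the line along which they close (so a half turn about z gives the same grasp; the last joint's range is limited). The gripper opens to 85 mm and grips with 20 to 120 N. Pads are 22 mm wide; open, the fingers measure 114 mm over their backs; the gripper's body (76 mm by 85 mm) begins 54 mm behind the grasp point. The pads swing forward as they close: fully open they stand 13 mm farther back than shut.
Start: joints at [-1.284, 0.359, 1.51, -0, 1.272, -0.115], TCP at [0.235, -0.552, 0.231] pointing down, gripper open.
Joint ranges: [-2.97, 2.97], [-1.01, 2.36], [0.21, 2.38], [-0.96, 4.11], [0.2, 2.71], [-2.98, 2.98]. Speed limits (rad/s): [2.39, 2.39, 3.14, 3.14, 3.14, 3.14].

## Interface

Orientations are given as a 3x3 rotation matrix whose columns are the frame's x, y, z axes.
In Python, from plant import env, camera gives the robot as it stands. The module is installed in compiled form; this text tells all that it offers.
- The arm moves only by the tool jog_arm, never from a script. Its argument "deltas" is a list of rows, each a list of 7 numbers: the turn, a rotation vector about the tool's x, y, z in degrees, then the shift along the tool's x, y, z in m, then the finger opening in m, from 0 to 0.0854. In form: [[ax, ay, az, tx, ty, tz, jaw], ...]. A call has 1 to 12 rows; each row shifts and turns the commanded pose from where the row before left it, along the tool's axes as they then stand; what a row does not reach is not made up. A row lasts 1/8 s, in which the tool goes at most 62.5 mm and 10.7 degrees, less where a joint would pass 70% of its speed; a pose out of reach is approached as far as the arm can. A call with a gripper value outside its range is refused whole. The fingers move at their own pace and stop on an object; the grip force is fixed at half the most. Time passes only in rows, so rows that do not move let the fingers close. It gives the time, the measured TCP pose, the force, the opening and the grip force at its end, in the units of the state.
- env.get_state(): the state, without advancing time (a new reading comes with each control period).
- camera(name): name is "scene" or "side" or "wrist"; returns a dict with "frame" (384x512x3 uint8, blue, green, red), "range_z" (384x512 float32, m along the optical axis (not along the pixel's ray), 0 where there is no reading), "K" (3x3 intrinsics, pixels), "pose" (4x4, takes a point from camera to world coordinates); the wrist camera has in their place "mount" (4x4, takes a point from camera to tool coordinates, whose origin is the TCP and whose axes are the flange's). Camera axes: x right, y down, z forward; pixel columns grow to the right and rows downward; lengths in m; the calibration is good to about 2 mm. A picture is of the moment at which its call begins: read the wrist's pose just before it.
- env.job_done(): hands the job in; it is judged then, once.
The state is a dict: "clock": time; "q": joint angles; "joint_vel": joint speeds; "joint_torque": joint torques, N m; "ee_pos": TCP position; "tcp_rot": TCP orientation; "wrist_force": force on the tool from outside, world axes, zero at the start; "wrist_torque": the same for the moment, N m; "width": finger opening in m; "grasp_force": force on a finger pad.
Only numpy, scipy, OpenCV 4.12 (cv2) and the standard library are available. Lean on these libraries where they do the work, as an engineer would, in place of code of your own. Each camera call takes 0.05 s, during which the arm holds its last target. There are 200 camera calls.

## Working session

There is one attempt and no reset: what is moved stays moved. The work goes in short steps, Python scripts to look and compute and a tool call to move; the robot and the scene stay as the last step left them, time stands still between calls to the robot, and variables do not carry over. Pictures are saved under pics/ and viewed, at most 10 in all, crops included, and the job is handed in when it is done.

Besides the shell and the picture viewer there is one more tool, called after "Call:" as name(argument=value, ...) on one line, values as JSON. jog_arm: Moves the arm, as the interface text tells. Its arguments: {"type":"object","properties":{"deltas":{"type":"array","items":{"type":"array","items":{"type":"number"}}}},"required":["deltas"]}

```bash
mkdir -p pics; cat > h.py <<'E'
import numpy as np, cv2
from plant import env, camera
def shot(n,f):
    s=env.get_state(); c=camera(n)
    T=c.get("pose")
    if T is None:
        W=np.eye(4);W[:3,:3]=s["tcp_rot"];W[:3,3]=s["ee_pos"];T=W@c["mount"]
    cv2.imwrite(f"pics/{f}.png",c["frame"]); np.savez(f"pics/{f}.npz",z=c["range_z"],K=c["K"],T=T,im=c["frame"])
def pt(f,u,v,h=None):
    d=np.load(f"pics/{f}.npz");K,T=d["K"],d["T"]
    r=np.linalg.inv(K)@[u,v,1]
    if h is None: return T[:3,:3]@(r*d["z"][int(round(v)),int(round(u))])+T[:3,3]
    w=T[:3,:3]@r; return T[:3,3]+w*(h-T[2,3])/w[2]
def crop(f,u0,v0,u1,v1,k):
    im=cv2.imread(f"pics/{f}.png")[v0:v1,u0:u1]
    cv2.imwrite(f"pics/{f}_c{u0}_{v0}.png",cv2.resize(im,None,fx=k,fy=k,interpolation=cv2.INTER_CUBIC))
E
python3 - <<'E'
from h import *
shot("scene","s0");shot("side","d0")
s=env.get_state();print(s["clock"],s["ee_pos"],s["tcp_rot"].round(3),s["wrist_force"],s["width"],env.tcp_to_grasp)
a=np.vstack([cv2.imread("pics/s0.png")]);b=cv2.imread("pics/d0.png")
for f in("s0","d0"):print(np.load(f"pics/{f}.npz")["T"].round(3))
E
```

```text
0.1 [ 0.23447758 -0.5515822   0.23052672] [[ 0.92   0.391 -0.   ]
 [ 0.391 -0.92   0.002]
 [ 0.    -0.002 -1.   ]] [-0.58010217 -0.13459911 -0.30947578] 0.0853913272699115 0.0187
[[-0.852 -0.382  0.359  0.158]
 [-0.523  0.594 -0.611  0.668]
 [ 0.02  -0.708 -0.706  0.793]
 [ 0.     0.     0.     1.   ]]
[[-0.948 -0.191  0.254  0.204]
 [-0.317  0.541 -0.779  0.941]
 [ 0.011 -0.819 -0.574  0.734]
 [ 0.     0.     0.     1.   ]]
```

View pics/s0.png

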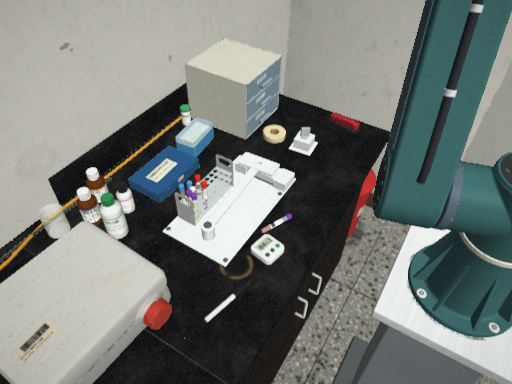

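View pics/d0.png

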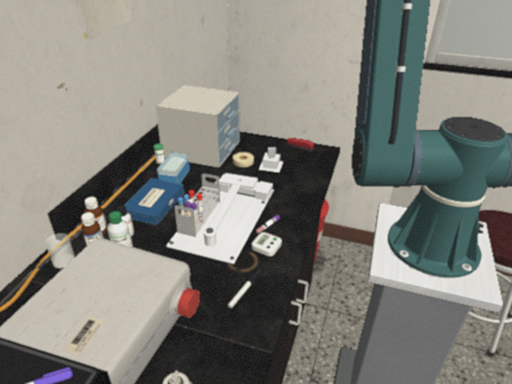

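```bash
python3 - <<'E'
from h import *
crop("s0",160,115,330,265,4.6)
for n,(u,v) in dict(stand=(303,147),screwtop=(306,129),tape=(274,133),timer=(267,249),tube=(277,222),marker=(220,307),post=(208,226),padd=(256,165),c1=(165,229),c2=(226,260)).items(): print(n,pt("s0",u,v).round(3))
E
```

```text
stand [ 0.513 -0.231  0.019]
screwtop [ 0.52  -0.253  0.07 ]
tape [ 0.631 -0.263  0.002]
timer [0.416 0.153 0.016]
tube [0.437 0.066 0.014]
marker [0.427 0.331 0.009]
post [0.557 0.191 0.048]
padd [ 0.577 -0.062  0.042]
c1 [0.663 0.229 0.006]
c2 [0.158 0.668 0.793]
```

View pics/s0_c160_115.png

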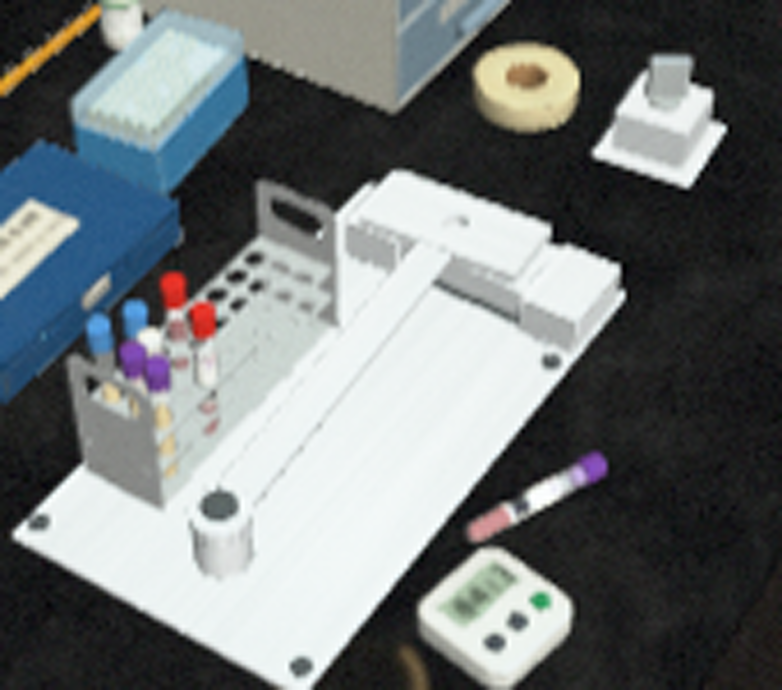

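```bash
python3 - <<'E'
from h import *
c=camera("wrist");print(c["mount"].round(3),c["K"])
for u in(0,): pass
bh=pt("s0",260.2,162.8,.044);pv=pt("s0",207.6,223.7,.055);print(bh,pv,np.linalg.norm(bh-pv))
d=np.load("pics/s0.npz")
for v in range(126,142,2):print([tuple(pt("s0",u,v).round(3)) for u in range(300,314,2)])
print(pt("s0",274,133,.019))
R=env.get_state()["tcp_rot"];p=env.get_state()["ee_pos"];print(R.T@(np.array([.49,-.25,.22])-p))
E
```

```text
[[-0.    -0.947 -0.321  0.082]
 [ 1.    -0.     0.    -0.001]
 [-0.    -0.321  0.947 -0.143]
 [ 0.     0.     0.     1.   ]] [[316.1774716    0.         254.72332533]
 [  0.         316.1774716  191.04249401]
 [  0.           0.           1.        ]]
[ 0.57103842 -0.07422702  0.044     ] [0.55842312 0.19028189 0.055     ] 0.26503793848071927
[(np.float64(0.579), np.float64(-0.345), np.float64(-0.0)), (np.float64(0.574), np.float64(-0.352), np.float64(-0.003)), (np.float64(0.568), np.float64(-0.353), np.float64(-0.0)), (np.float64(0.561), np.float64(-0.352), np.float64(0.003)), (np.float64(0.557), np.float64(-0.36), np.float64(-0.0)), (np.float64(0.552), np.float64(-0.365), np.float64(-0.001)), (np.float64(0.545), np.float64(-0.365), np.float64(0.001))]
[(np.float64(0.574), np.float64(-0.337), np.float64(-0.001)), (np.float64(0.532), np.float64(-0.249), np.float64(0.071)), (np.float64(0.527), np.float64(-0.253), np.float64(0.07)), (np.float64(0.521), np.float64(-0.254), np.float64(0.072)), (np.float64(0.516), np.float64(-0.257), np.float64(0.072)), (np.float64(0.513), np.float64(-0.2
[... 1975 characters left out ...]
.253), np.float64(0.037)), (np.float64(0.513), np.float64(-0.26), np.float64(0.034)), (np.float64(0.507), np.float64(-0.264), np.float64(0.034)), (np.float64(0.501), np.float64(-0.263), np.float64(0.037))]
[(np.float64(0.529), np.float64(-0.24), np.float64(0.033)), (np.float64(0.523), np.float64(-0.24), np.float64(0.036)), (np.float64(0.518), np.float64(-0.244), np.float64(0.035)), (np.float64(0.514), np.float64(-0.249), np.float64(0.033)), (np.float64(0.508), np.float64(-0.251), np.float64(0.035)), (np.float64(0.501), np.float64(-0.249), np.float64(0.039)), (np.float64(0.498), np.float64(-0.258), np.float64(0.034))]
[ 0.62049673 -0.24337178  0.019     ]
[ 0.35314642 -0.17773298  0.01096394]
```

Call:
jog_arm(deltas=[[0,0,0,0.045,-0.022,0.002,0.06],[0,0,0,0.045,-0.022,0.002,0.06],[0,0,0,0.045,-0.022,0.002,0.06],[0,0,0,0.045,-0.022,0.002,0.06],[0,0,0,0.045,-0.022,0.002,0.06],[0,0,0,0.045,-0.022,0,0.06],[0,0,0,0.045,-0.022,0,0.06],[0,0,0,0.038,-0.022,0,0.06],[0,0,0,0,0,0,0.06]])

```text
clock: 1.27
ee_pos: [0.4919, -0.2496, 0.221]
tcp_rot: [[0.919, 0.395, -0.0], [0.395, -0.919, 0.001], [0.0, -0.001, -1.0]]
wrist_force: [-0.1, -0.5, -0.2]
width: 0.0596
grasp_force: 0.0
```

```bash
python3 - <<'E'
from h import *
s=env.get_state();print(s["clock"],s["ee_pos"],s["tcp_rot"].round(3),s["wrist_force"],s["width"])
shot("wrist","w1")
im=cv2.imread("pics/w1.png");cv2.imwrite("pics/w1b.png",cv2.resize(im,(800,600),interpolation=cv2.INTER_CUBIC))
E
```

```text
1.275 [ 0.49194474 -0.24963717  0.22101798] [[ 0.919  0.395 -0.   ]
 [ 0.395 -0.919  0.001]
 [ 0.    -0.001 -1.   ]] [-0.10629952 -0.46456894 -0.21277642] 0.05963134398721757
```

View pics/w1b.png

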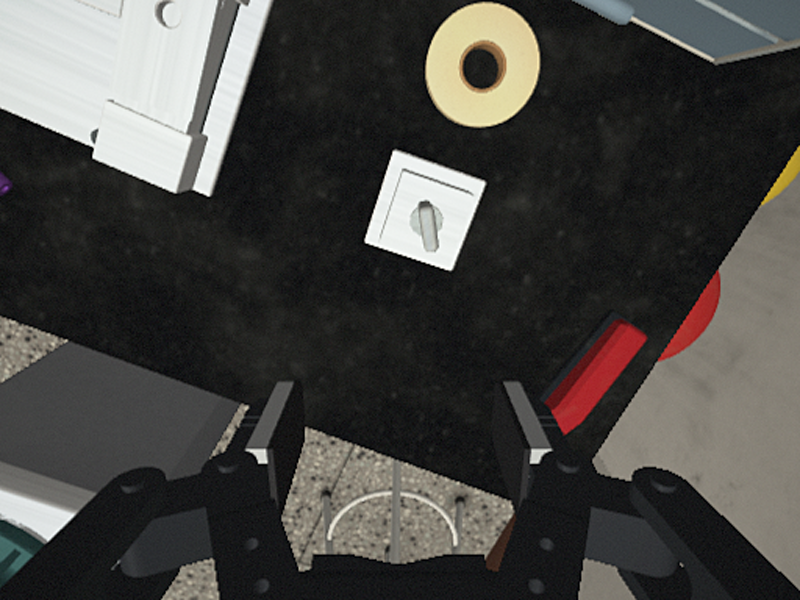

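```bash
python3 - <<'E'
from h import *
a=cv2.imread("pics/w1.png")
A=cv2.resize(a[90:180,225:325],(660,594),interpolation=cv2.INTER_CUBIC)
cv2.imwrite("pics/w1c.png",A)
E
```

```text
(no output)
```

View pics/w1c.png

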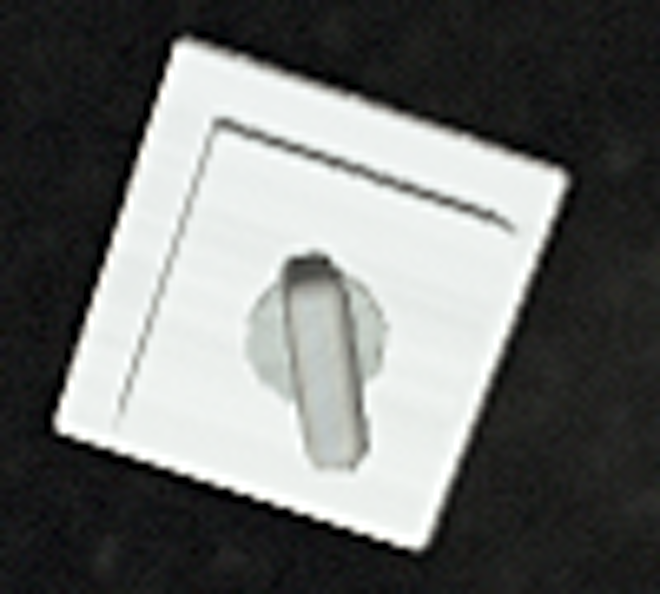

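```bash
python3 - <<'E'
from h import *
f=lambda x,y,h:pt("w1",225+x/6.6-.5,90+y/6.6-.5,h)
a=f(314,283,.072);b=f(337,466,.072);c=f(316,338,.040)
R=env.get_state()["tcp_rot"];p=env.get_state()["ee_pos"]
print(a,b,(a+b)/2,np.linalg.norm(a-b),c)
for q in [(177,40),(570,178),(423,550),(58,430)]:print(f(*q,.003).round(4))
print("flange mid",np.mean([f(*q,.003) for q in [(177,40),(570,178),(423,550),(58,430)]],0))
d=R.T@(a-b);print(np.degrees(np.arctan2(d[1],d[0])))
m=((a+b)/2+c)/2;print(m,R.T@(m-p))
print(pt("w1",107.2,8,.044))
print([pt("w1",*q).round(3) for q in [(90,80),(95,98),(90,35),(107,20)]])
E
```

```text
[ 0.53468574 -0.24788337  0.072     ] [ 0.51228724 -0.26157523  0.072     ] [ 0.52348649 -0.2547293   0.072     ] 0.02625185157664599 [ 0.52350039 -0.25505723  0.04      ]
[ 0.5545 -0.2179  0.003 ]
[ 0.5602 -0.2877  0.003 ]
[ 0.4914 -0.2927  0.003 ]
[ 0.4858 -0.2244  0.003 ]
flange mid [ 0.5229809  -0.25568682  0.003     ]
-8.25215724863149
[ 0.52349344 -0.25489326  0.056     ] [0.02835944 0.016379   0.16501352]
[ 0.57410649 -0.07019761  0.044     ]
[array([ 0.507, -0.067,  0.036]), array([ 0.492, -0.075,  0.035]), array([ 0.547, -0.062,  0.045]), array([ 0.565, -0.073,  0.045])]
```

Call:
jog_arm(deltas=[[0,0,0,0.0284,0.0164,0.02,0.06],[0,0,-8.2,0,0,0.03,0.06],[0,0,0,0,0,0.03,0.06],[0,0,0,0,0,0.03,0.06],[0,0,0,0,0,0.02,0.06],[0,0,0,0,0,0,0.06]])

```text
clock: 2.08
ee_pos: [0.5212, -0.2565, 0.0897]
tcp_rot: [[0.856, 0.517, -0.004], [0.517, -0.856, 0.002], [-0.002, -0.004, -1.0]]
wrist_force: [-0.5, 0.0, -0.3]
width: 0.0605
grasp_force: 0.0
```

```bash
python3 - <<'E'
from h import *
shot("wrist","w2")
im=cv2.imread("pics/w2.png")[100:384,100:412];cv2.imwrite("pics/w2b.png",cv2.resize(im,None,fx=2,fy=2,interpolation=cv2.INTER_CUBIC))
E
```

```text
(no output)
```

View pics/w2b.png

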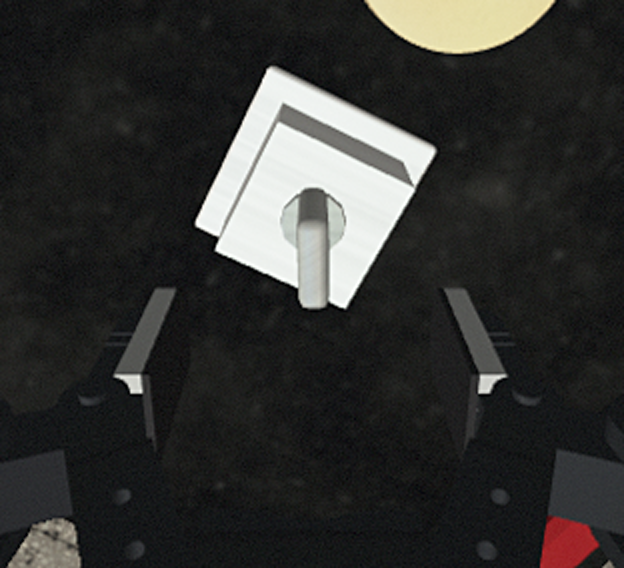

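Call:
jog_arm(deltas=[[0,0,0,0.0028,0,0.02,0.06],[0,0,0,0,0,0.015,0.06],[0,0,0,0,0,0.01,0.05],[0,0,0,0,0,0,0.04],[0,0,0,0,0,0,0.03]])

```text
clock: 2.75
ee_pos: [0.5259, -0.2549, 0.0467]
tcp_rot: [[0.855, 0.518, 0.0], [0.518, -0.855, -0.0], [0.0, 0.0, -1.0]]
wrist_force: [0.6, -0.2, 0.2]
width: 0.0297
grasp_force: 0.0
```

Call:
jog_arm(deltas=[[0,0,0,-0.002,-0.0012,0.0025,0.02],[0,0,0,0,0,0,0.015],[0,0,0,0,0,0,0.006],[0,0,0,0,0,0,0.0],[0,0,0,0,0,0,0.0],[0,0,0,0,0,0,0.0]])

```text
clock: 3.5
ee_pos: [0.5235, -0.2549, 0.044]
tcp_rot: [[0.855, 0.518, 0.0], [0.518, -0.855, -0.0], [0.0, 0.0, -1.0]]
wrist_force: [-0.0, -1.5, 3.2]
width: 0.008
grasp_force: 59.0
```

Call:
jog_arm(deltas=[[0,0,0,0,0,-0.025,0],[0,0,0,0,0,-0.03,0],[0,0,10.4,0,0,-0.03,0],[0,0,10.4,0,0,0,0],[0,0,10.4,0,0,0,0],[0,0,0,0,-0.04,0,0],[0,0,0,0,-0.05,0,0],[0,0,0,0,-0.05,0,0],[0,0,0,-0.003,-0.043,0,0],[0,0,0,0,0,0,0],[0,0,0,0,0,0,0]])

```text
clock: 4.88
ee_pos: [0.5204, -0.0719, 0.1287]
tcp_rot: [[1.0, 0.001, 0.0], [0.001, -1.0, -0.0], [0.0, 0.0, -1.0]]
wrist_force: [0.2, -0.5, -1.0]
width: 0.0079
grasp_force: 60.1
```

```bash
python3 - <<'E'
from h import *
s=env.get_state();print(s["ee_pos"],s["q"].round(2))
shot("wrist","w3")
im=cv2.imread("pics/w3.png");cv2.imwrite("pics/w3b.png",cv2.resize(im,(800,600),interpolation=cv2.INTER_CUBIC))
E
```

```text
[ 0.52035215 -0.07188866  0.1287206 ] [-0.27  0.37  1.79 -0.    0.98  1.3 ]
```

View pics/w3b.png

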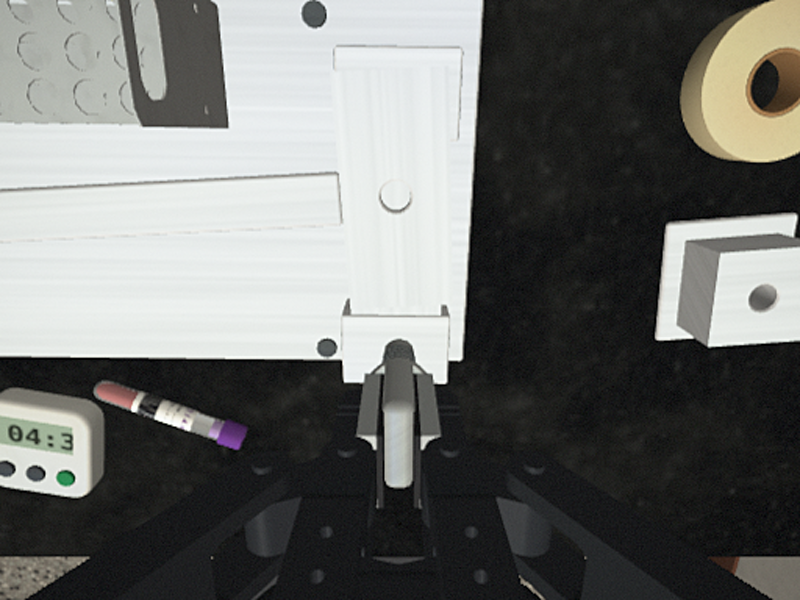

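```bash
python3 - <<'E'
from h import *
k=1.5625
g=lambda x,y,h:pt("w3",(x+.5)/k-.5,(y+.5)/k-.5,h).round(4)
im=cv2.imread("pics/w3.png")
for n,(x0,y0,x1,y1) in dict(bar=(360,165,432,225),st=(735,270,795,325)).items():
    a=cv2.cvtColor(im,cv2.COLOR_BGR2GRAY)[int(y0/k):int(y1/k),int(x0/k):int(x1/k)]
    cv2.imwrite(f"pics/{n}.png",cv2.resize(a,None,fx=8,fy=8,interpolation=cv2.INTER_CUBIC))
print("hole",g(396,195,.044),"edges",g(380,195,.044),g(411,195,.044),g(396,178,.044),g(396,212,.044))
print("stand hole",g(763,298,.036)," tip front",g(399,343,.0907),"tip lo/hi",)
print("plate edge",g(483,0,.006),g(463,360,.006),"front edge",g(5,356,.006),g(340,360,.006))
print("paddle",g(333,68,.044),g(452,305,.044),g(343,316,.036))
print("d",pt("w3",265,124),pt("w3",240,205))
E
python3 -c "
import cv2,numpy as np
a=cv2.resize(cv2.imread('pics/bar.png'),(400,330));b=cv2.resize(cv2.imread('pics/st.png'),(380,330))
cv2.imwrite('pics/two.png',np.hstack([a,b]))"
```

```text
hole [ 0.5749 -0.0706  0.044 ] edges [ 0.5749 -0.0633  0.044 ] [ 0.5749 -0.0774  0.044 ] [ 0.5824 -0.0706  0.044 ] [ 0.5672 -0.0706  0.044 ]
stand hole [ 0.523  -0.2553  0.036 ]  tip front [ 0.5223 -0.0719  0.0907] tip lo/hi
plate edge [ 0.6609 -0.1114  0.006 ] [ 0.474  -0.1101  0.006 ] front edge [0.4764 0.1605 0.006 ] [ 0.4739 -0.0372  0.006 ]
paddle [ 0.6274 -0.0441  0.044 ] [ 0.5219 -0.0979  0.044 ] [ 0.5131 -0.0435  0.036 ]
d [ 0.5753253  -0.07889259  0.04408397] [ 0.51112985 -0.05998934  0.03728988]
```

View pics/two.png

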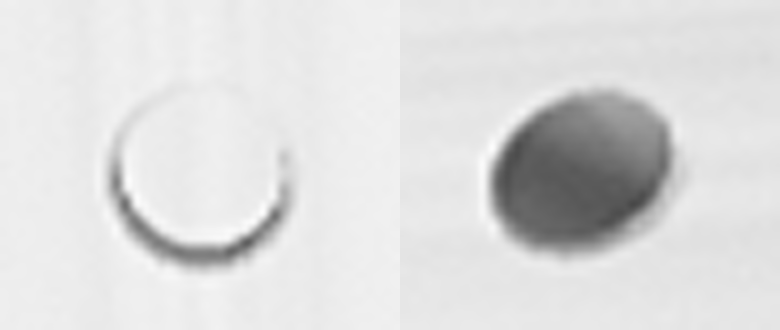

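```bash
python3 - <<'E'
from h import *
d=np.load("pics/w3.npz");z=d["z"];g=cv2.cvtColor(d["im"],cv2.COLOR_BGR2GRAY)
print("gray col255 rows 208-245",g[208:246,255])
for v in range(212,262,3):print(v,pt("w3",255,v).round(4), end=" ")
print()
print(g[222,240:272],[pt("w3",u,222).round(3)[1:] for u in (247,249,251,253,255,257,259,261,263)])
P=[pt("w3",u,v) for u in range(240,272) for v in range(205,300) if z[v,u]>0]
P=np.array(P);
for lo in range(85,175,8):
    q=P[(P[:,2]>lo/1e3)&(P[:,2]<lo/1e3+.008)&(abs(P[:,1]+.0719)<.015)]
    if len(q):print(lo,len(q),q[:,0].min().round(4),np.percentile(q[:,0],95).round(4),q[:,1].min().round(4),q[:,1].max().round(4))
E
```

```text
gray col255 rows 208-245 [240 237 238 238 236 233 234 242 215  98  80  91  80  70  80  75  71  71
  81  80  71  93  91  89  93  92  92  93  89  91  91  94  90  92  93  90
  90  91]
212 [ 0.5043 -0.0719  0.0352] 215 [ 0.502  -0.0719  0.036 ] 218 [ 0.5255 -0.0718  0.0958] 221 [ 0.526  -0.0718  0.1014] 224 [ 0.5255 -0.0718  0.1045] 227 [ 0.5259 -0.0718  0.1093] 230 [ 0.5337 -0.0717  0.1293] 233 [ 0.5335 -0.0717  0.1324] 236 [ 0.5335 -0.0717  0.1355] 239 [ 0.5339 -0.0717  0.1393] 242 [ 0.5336 -0.0717  0.1417] 245 [ 0.5333 -0.0717  0.1441] 248 [ 0.5337 -0.0717  0.1476] 251 [ 0.5335 -0.0717  0.1498] 254 [ 0.534  -0.0717  0.1532] 257 [ 0.5333 -0.0717  0.1545] 260 [ 0.5325 -0.0717  0.1556] 
[238 238 238 239 241 254 159  69  66  72  63  67  77  80  73  80  75  77
  77  75  80  73  79  67 229 243 238 237 237 236 236 236] [array([-0.067,  0.097]), array([-0.068,  0.098]), array([-0.069,  0.102]), array([-0.071,  0.101]), array([-0.072,  0.102]), array([-0.073,  0.101]), array([-0.074,  0.101]), array([-0.075,  0.098]), array([-0.077,  0.096])]
93 74 0.5196 0.5257 -0.0773 -0.0657
101 120 0.5206 0.526 -0.0777 -0.0659
109 17 0.524 0.5265 -0.0757 -0.0684
117 57 0.5259 0.5295 -0.0802 -0.0639
125 115 0.5271 0.5338 -0.0796 -0.0643
133 244 0.5298 0.534 -0.0795 -0.0645
141 274 0.5298 0.534 -0.0791 -0.0648
149 811 0.5131 0.5336 -0.0787 -0.0652
157 410 0.5142 0.531 -0.0783 -0.0655
165 249 0.5209 0.5306 -0.078 -0.0658
173 13 0.5266 0.5318 -0.0775 -0.0772
```

Call:
jog_arm(deltas=[[0,0,0,0.025,0,0,0],[0,0,0,0.03,-0.0013,0,0],[0,0,0,0,0,0.02,0],[0,0,0,0,0,0.018,0],[0,0,0,0,0,0,0],[0,0,0,0,0,0,0]])

```text
clock: 5.68
ee_pos: [0.5757, -0.0713, 0.0912]
tcp_rot: [[1.0, -0.001, 0.001], [-0.001, -1.0, -0.0], [0.001, 0.0, -1.0]]
wrist_force: [0.5, -0.5, -0.8]
width: 0.008
grasp_force: 60.1
```

Call:
jog_arm(deltas=[[0,0,0,-0.0002,-0.0008,0.002,0],[0,0,0,0,0,0.003,0],[0,0,0,0,0,0.003,0],[0,0,0,0,0,0.001,0],[0,0,0,0,0,0.001,0],[0,0,0,0,0,0.001,0],[0,0,0,0,0,0,0]])

```text
clock: 6.55
ee_pos: [0.575, -0.0695, 0.0797]
tcp_rot: [[1.0, 0.0, -0.0], [0.0, -1.0, 0.0], [-0.0, -0.0, -1.0]]
wrist_force: [-0.7, -0.7, -1.3]
width: 0.0078
grasp_force: 60.1
```

Call:
jog_arm(deltas=[[0,0,0,0.0003,0.0008,0.0005,0],[0,0,0,0,0,0.001,0],[0,0,0,0,0,0.001,0],[0,0,0,0,0,0.001,0],[0,0,0,0,0,0.001,0],[0,0,0,0,0,0,0],[0,0,0,0,0,0,0]])

```text
clock: 7.42
ee_pos: [0.5753, -0.0704, 0.0753]
tcp_rot: [[1.0, 0.0, 0.0], [0.0, -1.0, 0.0], [0.0, -0.0, -1.0]]
wrist_force: [-0.3, 0.0, -0.5]
width: 0.0081
grasp_force: 60.1
```

Tip about 37 mm, inside the bar hole without contact. Now down to feel the block.

Call:
jog_arm(deltas=[[0,0,0,0,0,0.001,0],[0,0,0,0,0,0.001,0],[0,0,0,0,0,0.001,0],[0,0,0,0,0,0.0005,0],[0,0,0,0,0,0,0],[0,0,0,0,0,0,0]])

```text
clock: 8.18
ee_pos: [0.5754, -0.0704, 0.072]
tcp_rot: [[1.0, 0.0, 0.0], [0.0, -1.0, 0.0], [0.0, -0.0, -1.0]]
wrist_force: [-0.8, 0.1, 2.6]
width: 0.008
grasp_force: 60.5
```

Call:
jog_arm(deltas=[[0,0,0,0,0,0.0005,0],[0,0,0,0,0,0,0],[0,0,0,-0.001,0,0,0],[0,0,0,-0.001,0,0,0],[0,0,0,-0.001,0.0001,0,0],[0,0,0,0,0,0,0]])

```text
clock: 8.93
ee_pos: [0.5732, -0.0707, 0.0716]
tcp_rot: [[1.0, 0.0, 0.002], [0.0, -1.0, -0.0], [0.002, 0.0, -1.0]]
wrist_force: [2.5, 0.1, 4.2]
width: 0.008
grasp_force: 60.7
```

Call:
jog_arm(deltas=[[0,0,0,-0.001,0,0,0],[0,0,0,-0.001,0,0,0],[0,0,0,-0.001,0.0001,0,0],[0,0,0,0,0,0,0],[0,0,0,0,0,0,0]])

```text
clock: 9.55
ee_pos: [0.5694, -0.0707, 0.0714]
tcp_rot: [[1.0, 0.0, 0.0], [0.0, -1.0, -0.0], [0.0, 0.0, -1.0]]
wrist_force: [2.8, 0.1, 4.4]
width: 0.0079
grasp_force: 60.9
```

Call:
jog_arm(deltas=[[0,0,0,-0.001,0,0,0],[0,0,0,-0.001,0,0,0],[0,0,0,-0.001,0.0001,0,0],[0,0,0,0,0,0,0],[0,0,0,0,0,0,0]])

```text
clock: 10.18
ee_pos: [0.5662, -0.0706, 0.0713]
tcp_rot: [[1.0, 0.0, -0.0], [0.0, -1.0, 0.0], [-0.0, -0.0, -1.0]]
wrist_force: [2.6, -0.7, 4.8]
width: 0.0076
grasp_force: 61.0
```

Call:
jog_arm(deltas=[[0,0,0,-0.001,0,0,0],[0,0,0,-0.001,0,0,0],[0,0,0,-0.001,0.0001,0,0],[0,0,0,0,0,0,0],[0,0,0,0,0,0,0]])

```text
clock: 10.8
ee_pos: [0.563, -0.0707, 0.0712]
tcp_rot: [[1.0, 0.0, -0.0], [0.0, -1.0, 0.0], [-0.0, -0.0, -1.0]]
wrist_force: [2.3, 0.1, 5.6]
width: 0.0082
grasp_force: 61.0
```

Call:
jog_arm(deltas=[[0,0,0,-0.001,0,0,0],[0,0,0,-0.001,0,0,0],[0,0,0,-0.001,-0.0001,0,0],[0,0,0,0,0,0,0],[0,0,0,0,0,0,0]])

```text
clock: 11.42
ee_pos: [0.5599, -0.0707, 0.0712]
tcp_rot: [[1.0, 0.0, -0.001], [0.0, -1.0, 0.0], [-0.001, -0.0, -1.0]]
wrist_force: [1.8, -0.3, 3.5]
width: 0.0079
grasp_force: 60.9
```

Call:
jog_arm(deltas=[[0,0,0,-0.001,0,0,0],[0,0,0,-0.0005,0,0,0],[0,0,0,0,0,0,0],[0,0,0,0,0,0,0]])

```text
clock: 11.92
ee_pos: [0.5576, -0.0704, 0.0707]
tcp_rot: [[1.0, 0.0, -0.002], [0.0, -1.0, 0.001], [-0.002, -0.001, -1.0]]
wrist_force: [0.0, 0.5, -1.1]
width: 0.008
grasp_force: 60.1
```

Call:
jog_arm(deltas=[[0,0,0,-0.001,0,0,0],[0,0,0,-0.0005,0,0,0],[0,0,0,0,0,0.0005,0],[0,0,0,0,0,0,0],[0,0,0,0,0,0,0]])

```text
clock: 12.55
ee_pos: [0.5573, -0.0707, 0.0708]
tcp_rot: [[1.0, 0.0, -0.0], [0.0, -1.0, 0.0], [-0.0, -0.0, -1.0]]
wrist_force: [0.5, -0.4, -0.4]
width: 0.0082
grasp_force: 60.1
```

Call:
jog_arm(deltas=[[0,0,0,-0.001,0,0,0],[0,0,0,-0.0005,0,0,0],[0,0,0,0,0,0.0005,0],[0,0,0,0,0,0.0005,0],[0,0,0,0,0,0.0005,0],[0,0,0,0,0,0,0],[0,0,0,0,0,0,0]])

```text
clock: 13.42
ee_pos: [0.5558, -0.0707, 0.0693]
tcp_rot: [[1.0, 0.0, -0.0], [0.0, -1.0, 0.0], [-0.0, -0.0, -1.0]]
wrist_force: [0.5, -0.4, -0.8]
width: 0.0085
grasp_force: 60.1
```

Call:
jog_arm(deltas=[[0,0,0,0,0,0.0005,0],[0,0,0,0,0,0.0005,0],[0,0,0,0,0,0.0005,0],[0,0,0,0,0,0.0005,0],[0,0,0,0,0,0,0],[0,0,0,0,0,0,0]])

```text
clock: 14.18
ee_pos: [0.5558, -0.0707, 0.0673]
tcp_rot: [[1.0, 0.0, -0.0], [0.0, -1.0, 0.0], [-0.0, -0.0, -1.0]]
wrist_force: [1.0, -0.7, -1.0]
width: 0.0079
grasp_force: 60.1
```

Call:
jog_arm(deltas=[[0,0,0,0,0,0.0005,0],[0,0,0,0,0,0.001,0],[0,0,0,0,0,0.001,0],[0,0,0,0,0,0.001,0],[0,0,0,0,0,0,0],[0,0,0,0,0,0,0]])

```text
clock: 14.92
ee_pos: [0.5558, -0.0707, 0.0637]
tcp_rot: [[1.0, 0.0, -0.0], [0.0, -1.0, 0.0], [-0.0, -0.0, -1.0]]
wrist_force: [0.6, -0.1, -0.8]
width: 0.0079
grasp_force: 60.1
```

Call:
jog_arm(deltas=[[0,0,0,0,0,0.001,0],[0,0,0,0,0,0.0015,0],[0,0,0,0,0,0.0015,0],[0,0,0,0,0,0.0015,0],[0,0,0,0,0,0.0015,0],[0,0,0,0,0,0.0015,0],[0,0,0,0,0,0,0],[0,0,0,0,0,0,0]])

```text
clock: 15.92
ee_pos: [0.5558, -0.0707, 0.0553]
tcp_rot: [[1.0, 0.0, -0.0], [0.0, -1.0, 0.0], [-0.0, -0.0, -1.0]]
wrist_force: [0.6, -0.8, -1.3]
width: 0.0081
grasp_force: 60.1
```

Call:
jog_arm(deltas=[[0,0,0,0,0,0.001,0],[0,0,0,0,0,0.0005,0],[0,0,0,0,0,0.0005,0],[0,0,0,0,0,0.0005,0],[0,0,0,0,0,0,0],[0,0,0,0,0,0,0]])

```text
clock: 16.68
ee_pos: [0.5558, -0.0707, 0.0528]
tcp_rot: [[1.0, 0.0, -0.0], [0.0, -1.0, 0.0], [-0.0, -0.0, -1.0]]
wrist_force: [-0.2, -0.2, -0.5]
width: 0.0083
grasp_force: 60.1
```

Call:
jog_arm(deltas=[[0,0,0,0,0,0.0003,0],[0,0,0,0,0,0.0003,0],[0,0,0,0,0,0,0],[0,0,0,0,0,0,0]])

```text
clock: 17.18
ee_pos: [0.5558, -0.0707, 0.0522]
tcp_rot: [[1.0, 0.0, -0.0], [0.0, -1.0, 0.0], [-0.0, -0.0, -1.0]]
wrist_force: [0.1, 0.2, 0.2]
width: 0.0083
grasp_force: 60.1
```

Call:
jog_arm(deltas=[[0,0,0,0,0,0.0002,0],[0,0,0,0,0,0,0],[0,0,0,0,0,0,0]])

```text
clock: 17.55
ee_pos: [0.5558, -0.0707, 0.052]
tcp_rot: [[1.0, 0.0, -0.0], [0.0, -1.0, 0.0], [-0.0, -0.0, -1.0]]
wrist_force: [-0.1, 0.1, 0.5]
width: 0.0081
grasp_force: 60.2
```

Collar touching. Release and withdraw.

Call:
jog_arm(deltas=[[0,0,0,0,0,0,0.012],[0,0,0,0,0,0,0.02],[0,0,0,0,0,0,0.035],[0,0,0,0,0,0,0.035],[0,0,0,0,0,-0.01,0.035],[0,0,0,0,0,-0.03,0.035],[0,0,0,0,0,-0.04,0.035],[0,0,0,-0.03,0,-0.03,0.035],[0,0,0,-0.03,0,0,0.035],[0,0,0,0,0,0,0.035],[0,0,0,0,0,0,0.035]])

```text
clock: 18.92
ee_pos: [0.4966, -0.0709, 0.1626]
tcp_rot: [[1.0, 0.0, 0.002], [0.0, -1.0, -0.0], [0.002, 0.0, -1.0]]
wrist_force: [0.1, -0.1, 0.5]
width: 0.0349
grasp_force: 0.0
```

```bash
python3 - <<'E'
from h import *
shot("wrist","w4")
im=cv2.imread("pics/w4.png");cv2.imwrite("pics/w4b.png",cv2.resize(im,(800,600),interpolation=cv2.INTER_CUBIC))
E
```

```text
(no output)
```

View pics/w4b.png

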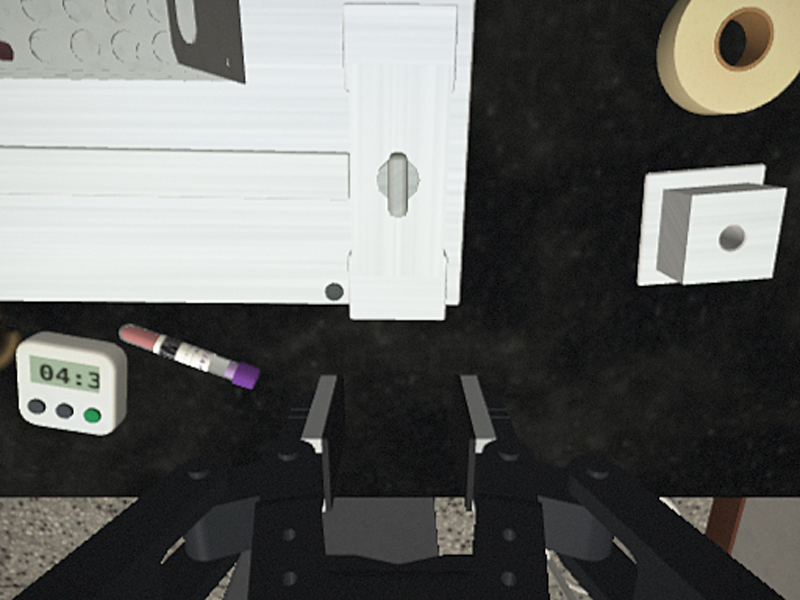

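The picture shows the screw seated upright at (398,183) with its collar on the bar, and the gripper clear of everything. I check the wing's top height, then hand in.

```bash
python3 - <<'E'
from h import *
print([pt("w4",254,v).round(4) for v in (115,120,125,130)],[pt("w4",u,118).round(4) for u in (245,264)])
z=pt("w4",254,125)[2]
if abs(z-.080)<.004: print(env.job_done())
E
```

```text
[array([ 0.5582, -0.0702,  0.0809]), array([ 0.5548, -0.0702,  0.0803]), array([ 0.5513, -0.0702,  0.0799]), array([ 0.5478, -0.0702,  0.08  ])] [array([ 0.553 , -0.063 ,  0.0487]), array([ 0.5531, -0.078 ,  0.0493])]
the job is handed in; nothing more can be done
None
```

The thumbscrew is through the bar and the block, its collar flat on the bar (wing top measured at 80 mm, as it should be), released, with no measured force above about 6 N; the job was handed in at about 19 s and returned no verdict.

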